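Unlock the parts safe and hold its sprung lid just short of going over

TASK

Unlock the steel parts box by driving its sprung latch pin fully down with the mallet (not with the gripper), then stand or lay the mallet back on the bench and let go of it. Take the lid's bow handle, swing the lid up just past its balance point to feel the spring take over, without letting it fly open, then ease it back and finish holding it still just below the balance point, where it would fall shut by itself if let go. Leave everything else on the bench where it is; the program ends while the gripper is holding the lid.

Things in the scene. Friction and masses are not known exactly. Their poses are not given: they have to be found in the camera images.
- mallet_grip (a point): Grip point on the mallet's level wooden handle (20 mm wide, 24 high, ends 130 mm from the head's axis), 32 mm above the bench. x points along the handle to the head, z up. Mallet about 0.3 kg, standing by itself on the round face of its black upright head (48 mm across, 64 high); head's axis 50 mm along +x from here, face 32 mm below. Balance 11 mm from the head's axis.
- mallet_face (a point): Centre of the mallet's lower striking face, on the head's axis; z points up into the head.
- pin_top (a point): Centre of the top of the latch pin's round steel cap (24 mm across, 8 mm thick), 158 mm above the bench when up. It stands on a dark latch housing (46 by 44 mm, 132 mm high) at the box's right side: 128 mm to -x and 128 mm to -y of lid_hinge in the box frame.
- pin (a joint): Travel of the latch pin, m: 0 up (lid locked by a bolt over its edge), 0.014 fully down (unlocked). Sprung, in a tight friction collar: it takes about 9 N to start and 12 N at the bottom, and stays where it is driven; only the last 2 mm free the lid.
- lid_hinge (a point): Middle of the lid's hinge line, 103 mm above the bench, along the far top edge of the painted steel box (165 mm deep in x, 190 mm wide in y, 101 mm high, fixed to the bench). Box frame: x points from the handle side to the hinge side, y along the hinge line, z up.
- lid_bar (a point): Middle of the lid's bow handle: a round steel bar 10 mm thick, 90 mm clear length along the box's y, in the plane of the lid, 225 mm from the hinge line, 56 mm clear of the lid's front edge (open space under it). With the lid shut it is 103 mm above the bench.
- lid (a joint): Lid angle, rad: 0 shut (level), growing as the handle goes up and over towards the hinge; stop at 1.75. Steel lid, 0.9 kg, with a helping spring: below the balance point at 1.15 (66 degrees) it falls shut, above it it goes on by itself to the stop. When shut it takes about 1.3 N at the handle, nothing at the balance point.
- tape: Bystander: cardboard tape ring 90 mm across, 22 mm high, lying flat.
- driver: Bystander: screwdriver 190 mm long, lying.
- jar: Bystander: white jar 60 mm across, 85 mm high.
- clip_a: Bystander: black moulded part 50 by 32 by 24 mm, between the mallet and the box.
- clip_b: Bystander: same black part, left of the box.
Not all that is in view belongs to the job. Several things look just like the part that bears mallet_grip: the one meant starts farthest to the robot's left.

How it is judged:
By the outcome, as a careful person would: the job done as asked, in the order asked, and still so for the second after the job is handed in, while the arm keeps its last pose, push and grip.
It also fails if it takes over 58 s, if anything falls off the work surface, if the arm or the gripper's body presses on something with over 40 N, if the wrist force passes 120 N, or if a joint passes its speed limit or range.

ROBOT

A 7-joint arm with a two-finger parallel gripper is mounted at the origin on the work surface. World frame = base frame: x ahead of the robot, y to its left, z up, the work surface at z = 0. Lengths are in m, angles in rad, forces in N, time in s.
With the tool pointing down it reaches from about 0.425 to 0.925 m from the base axis. Payload 6.8 kg.
Tool frame: the origin (TCP) lies at the very end of the fingers, on their centre line; the grasp point (between the pads) lies 19 mm behind it; z points along the fingers, y is the line along which they close (so a half turn about z gives the same grasp; the last joint's range is limited). The gripper opens to 85 mm and grips with 20 to 120 N. Pads are 22 mm wide; open, the fingers measure 114 mm over their backs; the gripper's body (76 mm by 85 mm) begins 54 mm behind the grasp point. The pads swing forward as they close: fully open they stand 13 mm farther back than shut.
Start: joints at [1.197, 0.477, 0.022, 1.555, -0.011, 1.109, -0.083], TCP at [0.177, -0.651, 0.231] pointing down, gripper open.
Joint ranges: [-2.96, 2.96], [-0.34, 2.1], [-1.41, 1.46], [0.24, 2.44], [-1.37, 4.51], [0.17, 1.92], [-2.96, 2.96]. Speed limits (rad/s): [2.39, 2.39, 3.14, 3.14, 3.14, 3.14, 3.14].

INTERFACE

Orientations are given as a rotation vector (axis times angle).
In Python, from bench import telemetry, imaging, job gives the robot as it stands.
- The arm moves only by the tool arm_command, never from a script. Its argument "moves" is a list of rows, each an object of numbers: "dx", "dy", "dz": the shift along the tool's x, y, z in units of 30 mm (1.0 is 30 mm); "rx", "ry", "rz": the turn, a rotation vector about the tool's x, y, z in units of 6 degrees (1.0 is 6 degrees); "gripper": the opening in per cent of the stroke, from 0 (shut) to 100 (fully open). In form: [{"dx": .., "dy": .., "dz": .., "rx": .., "ry": .., "rz": .., "gripper": ..}, ...]. A call has 1 to 12 rows; each row is the pose to reach, as a shift and turn from the pose commanded when the call began, along the tool's axes at that moment; what a row does not reach only later rows make up. A row lasts 1/12 s, in which the tool goes at most 41.7 mm and 7.16 degrees, less where a joint would pass 70% of its speed; a pose out of reach is approached as far as the arm can. A call with a gripper value outside its range is refused whole. The fingers move at their own pace and stop on an object; "squeeze" is the grip in N (left out, the last holds). Time passes only in rows, so rows that repeat a pose let the fingers close. It gives the time, the measured TCP pose, the force, the opening and the grip force at its end, in the units of the state.
- telemetry.sense(): the state, without advancing time (a new reading comes with each control period).
- imaging.get_image(name): name is "side" or "top"; returns the picture (400x640x3 uint8, blue, green, red); there is no depth.
- imaging.camera_model(name): a dict with "fov_y" (degrees; the focal length in pixels is half the picture's height over the tangent of half this angle, whatever the lens; pixels are square), "cx", "cy" (the principal point, pixels), "rvec" (rotation vector, rad) and "tvec" (3), from world to camera coordinates, as OpenCV has them. Camera axes: x right, y down, z forward; pixel columns grow to the right and rows downward; lengths in m; the calibration is good to about 2 mm. A picture is of the moment at which its call begins. camera_model takes no time and is no camera call.
- job.sign_off(): hands the job in; it is judged then, once.
The state is a dict: "clock": time; "joints": joint angles; "dq": joint speeds; "joint_torque": joint torques, N m; "tool_pos": TCP position; "orientation": TCP orientation; "ft_force": force on the tool from outside, world axes, zero at the start; "ft_torque": the same for the moment, N m; "finger_gap": finger opening in m; "grasp_force": force on a finger pad.
Only numpy, scipy, OpenCV 4.12 (cv2) and the standard library are available. Lean on these libraries where they do the work, as an engineer would, in place of code of your own. Each camera call takes 0.05 s, during which the arm holds its last target. There are 200 camera calls.

## Working session

There is one attempt and no reset: what is moved stays moved. The work goes in short steps, Python scripts to look and compute and a tool call to move; the robot and the scene stay as the last step left them, time stands still between calls to the robot, and variables do not carry over. Pictures are saved under pics/ and viewed, at most 10 in all, crops included, and the job is handed in when it is done.

Besides the shell and the picture viewer there is one more tool, called after "Call:" as name([rows], argument=value, ...), one row to a line, values as JSON. arm_command: Moves the arm, as the interface text tells. Its arguments: {"type":"object","properties":{"moves":{"type":"array","items":{"type":"object","properties":{"dx":{"type":"number"},"dy":{"type":"number"},"dz":{"type":"number"},"rx":{"type":"number"},"ry":{"type":"number"},"rz":{"type":"number"},"gripper":{"type":"number"}}}},"squeeze":{"type":"number"}},"required":["moves"]}

```bash
ls; mkdir -p pics
python3 - <<'E'
from bench import telemetry, imaging
import cv2
for n in ("side","top"):
    cv2.imwrite(f"pics/{n}0.png",imaging.get_image(n)); print(imaging.camera_model(n))
print(telemetry.sense())
E
```

```text
pics
{'fov_y': 42.07071590216715, 'cx': 321.72684577549785, 'cy': 202.05327954037548, 'rvec': array([ 0.33441344, -2.67499339,  1.41151954]), 'tvec': array([0.44516259, 0.24253192, 1.35880826])}
{'fov_y': 49.380537043440825, 'cx': 314.85025312512727, 'cy': 198.41385973180337, 'rvec': array([ 2.14559561, -2.09806772,  0.20665105]), 'tvec': array([-0.10520623,  0.47969816,  1.54578455])}
{'clock': 0.1, 'joints': array([ 1.19688976,  0.47776945,  0.02234703,  1.55630655, -0.01147515,
        1.10930476, -0.08310646]), 'dq': array([ 0.00139936, -0.00303935, -0.00111904, -0.00360665, -0.00024045,
        0.00106985,  0.00029602]), 'joint_torque': array([ 3.95666604e-03, -5.97760284e+01,  1.61340069e+00, -2.81953579e+01,
        1.27499897e-02,  5.03539690e-03,  5.17459705e-05]), 'tool_pos': array([ 0.17716045, -0.65080343,  0.23040759]), 'orientation': array([-3.11227843e+00, -4.16118352e-01,  5.71257451e-04]), 'ft_force': array([ 0.05959966, -0.24429196,  0.64672169]), 'ft_torque': array([ 0.01383703, -0.03575115, -0.00766615]), 'grasp_force': 0.0, 'finger_gap': 0.08573303616660163}
```

View pics/side0.png

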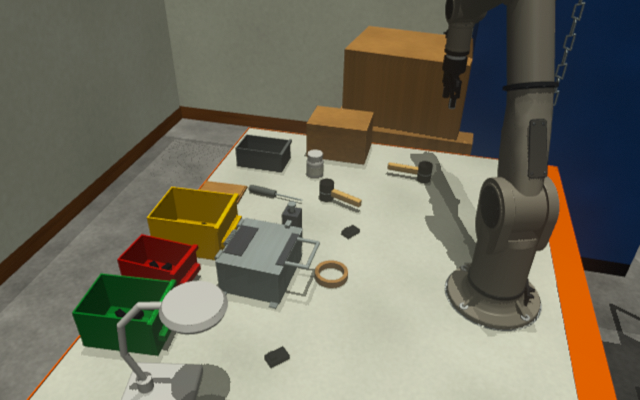

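View pics/top0.png

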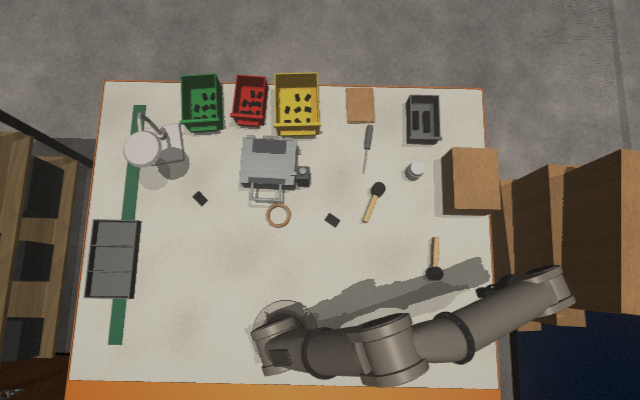

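The top view shows the left-most mallet at about (372,200), with its head at (377,188). The box is at (270,165) with its handle at (267,195), and the latch is at (303,176). A second mallet at (434,260) is a decoy. I'll crop in closer.

```bash
cat > h.py <<'E'
import numpy as np, cv2
from bench import imaging, telemetry
from scipy.spatial.transform import Rotation as R
def cam(n):
    c=imaging.camera_model(n); f=200/np.tan(np.radians(c['fov_y']/2))
    K=np.array([[f,0,c['cx']],[0,f,c['cy']],[0,0,1]]); return K,R.from_rotvec(c['rvec']).as_matrix(),np.array(c['tvec'])
def ray(n,u,v):
    K,r,t=cam(n); return -r.T@t, r.T@np.linalg.inv(K)@np.array([u,v,1.])
def onz(n,u,v,z):
    o,d=ray(n,u,v); return o+d*(z-o[2])/d[2]
def two(a,b):
    (o,d),(p,e)=ray("top",*a),ray("side",*b); s=np.linalg.lstsq(np.c_[d,-e],p-o,rcond=None)[0]
    x,y=o+s[0]*d,p+s[1]*e; return (x+y)/2, np.linalg.norm(x-y)
def px(n,p):
    K,r,t=cam(n); q=K@(r@np.asarray(p,float)+t); return q[:2]/q[2]
def crop(n,x,y,w,h,k,out,img=None):
    im=imaging.get_image(n) if img is None else img
    cv2.imwrite(out,cv2.resize(im[y:y+h,x:x+w],None,fx=k,fy=k,interpolation=cv2.INTER_CUBIC))
def tool():
    s=telemetry.sense(); return s,R.from_rotvec(s['orientation']).as_matrix()
E
python3 - <<'E'
from h import *
t=cv2.imread("pics/top0.png"); s=cv2.imread("pics/side0.png")
a=cv2.resize(t[125:235,230:395],None,fx=4.8,fy=4.8,interpolation=cv2.INTER_CUBIC)
b=cv2.resize(s[170:305,210:375],None,fx=4.4,fy=4.4,interpolation=cv2.INTER_CUBIC)
cv2.imwrite("pics/tc.png",a);cv2.imwrite("pics/sc.png",b)
for n,im in (("top",t),("side",s)):
    hsv=cv2.cvtColor(im,cv2.COLOR_BGR2HSV)
    m=cv2.inRange(hsv,(8,90,90),(28,255,255))
    c,_=cv2.findContours(m,cv2.RETR_EXTERNAL,cv2.CHAIN_APPROX_NONE)
    for k in c:
        if 40<cv2.contourArea(k)<700: print(n,cv2.contourArea(k),cv2.minAreaRect(k))
E
```

```text
top 142.0 ((529.0, 325.5), (9.0, 22.0), 90.0)
top 438.5 ((570.5, 317.0), (18.0, 29.0), 90.0)
top 79.5 ((12.582895278930664, 298.0523681640625), (5.535513877868652, 33.54084396362305), 10.491477966308594)
top 118.0 ((435.2278137207031, 251.98764038085938), (5.267288684844971, 28.198156356811523), 2.602562189102173)
top 55.0 ((491.5277099609375, 248.49847412109375), (69.1711196899414, 1.775040864944458), 86.8201675415039)
top 406.0 ((278.0, 214.5), (23.0, 22.0), 90.0)
top 103.0 ((369.7869873046875, 207.91123962402344), (4.923077583312988, 27.84615707397461), 22.61986541748047)
top 155.0 ((297.4303283691406, 132.3409423828125), (6.319293022155762, 39.011962890625), 88.15238952636719)
side 158.0 ((52.932952880859375, 367.3517761230469), (2.7649054527282715, 83.09269714355469), 39.09385299682617)
side 627.0 ((331.0, 273.5), (25.0, 32.0), 90.0)
side 154.0 ((230.56578063964844, 230.59681701660156), (7.922354698181152, 40.484275817871094), 29.24882698059082)
side 197.5 ((345.6379089355469, 197.1551513671875), (31.753902435302734, 7.613509178161621), 21.801410675048828)
side 171.0 ((402.8099365234375, 167.82998657226562), (30.405593872070312, 7.35391092300415), 8.13010311126709)
side 72.5 ((420.48406982421875, 148.62525939941406), (99.84910583496094, 1.7675601243972778), 7.253194808959961)
side 424.5 ((422.35369873046875, 131.84715270996094), (101.10523223876953, 11.498242378234863), 7.594643592834473)
```

View pics/tc.png

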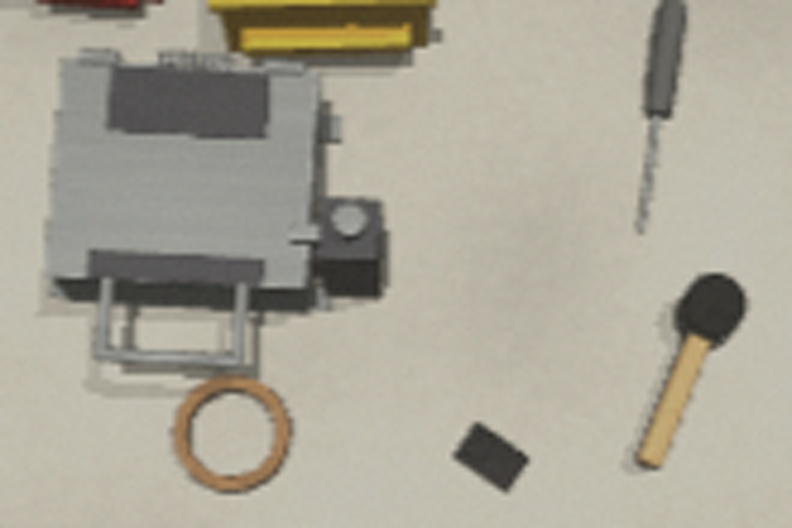

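View pics/sc.png

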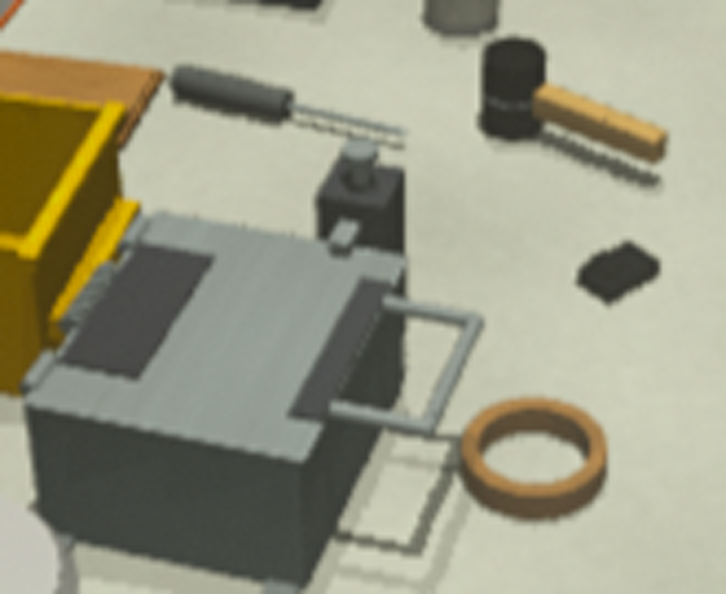

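The top crop shows the pin cap at (350,220), the bar from (100,357) to (238,360), the mallet head top at about (713,302) and the handle end at (650,462). The side crop shows the cap at (360,150) and the bar corners at (478,320) and (432,425).

```bash
cat >> h.py <<'E'
T=lambda u,v:((u+.5)/4.8-.5+230,(v+.5)/4.8-.5+125)
S=lambda u,v:((u+.5)/4.4-.5+210,(v+.5)/4.4-.5+170)
E
python3 - <<'E'
from h import *
np.set_printoptions(precision=4,suppress=True)
print("cap",onz("top",*T(350,218),.158),onz("side",*S(360,149),.158),two(T(350,218),S(360,149)))
A=[(100,356),(238,359)];B=[(432,425),(478,320)]
for a,b in zip(A,B): print("bar",onz("top",*T(*a),.103),onz("side",*S(*b),.103),two(T(*a),S(*b)))
for a in [(62,58),(318,70),(312,285),(48,278)]: print("lid",onz("top",*T(*a),.103))
for b in [(30,395),(145,215),(403,265),(305,458)]: print("lids",onz("side",*S(*b),.103))
print("head top",onz("top",*T(712,300),.064),onz("side",*S(514,55),.064))
print("handle end",onz("top",*T(651,460),.044),onz("top",*T(700,338),.044))
# handle axis from mask
t=cv2.imread("pics/top0.png")
m=cv2.inRange(cv2.cvtColor(t,cv2.COLOR_BGR2HSV),(8,70,90),(28,255,255));m[:,:355]=0;m[:,390:]=0;m[:185]=0;m[230:]=0
ys,xs=np.nonzero(m);P=np.array([onz("top",x,y,.044) for x,y in zip(xs,ys)])[:,:2]
c=P.mean(0);d=np.linalg.svd(P-c)[2][0];d*=np.sign(d[0]);q=(P-c)@d
print(c,d,q.min(),q.max(),np.degrees(np.arctan2(d[1],d[0])))
print("tool",tool())
E
```

```text
cap [ 0.5588 -0.0498  0.158 ] [ 0.5575 -0.0483  0.158 ] (array([ 0.5585, -0.0498,  0.157 ]), np.float64(0.0010537218026771982))
bar [0.4645 0.1325 0.103 ] [0.4644 0.1268 0.103 ] (array([0.4633, 0.1318, 0.1076]), np.float64(0.0005473630024924907))
bar [0.4645 0.0312 0.103 ] [0.4622 0.0293 0.103 ] (array([0.463 , 0.0309, 0.1045]), np.float64(0.0023997718285327964))
lid [0.6928 0.1726 0.103 ]
lid [ 0.6878 -0.0208  0.103 ]
lid [ 0.5215 -0.0214  0.103 ]
lid [0.5223 0.1739 0.103 ]
lids [0.6921 0.1605 0.103 ]
lids [ 0.6913 -0.0188  0.103 ]
lids [ 0.5199 -0.0109  0.103 ]
lids [0.525 0.171 0.103]
head top [ 0.5257 -0.323   0.064 ] [ 0.5234 -0.3243  0.064 ]
handle end [ 0.4051 -0.2791  0.044 ] [ 0.5002 -0.3167  0.044 ]
[ 0.4523 -0.2967] [ 0.9278 -0.3732] -0.054013533564031595 0.0533180981486384 -21.911295608387483
tool ({'clock': 0.1, 'joints': array([ 1.1969,  0.4778,  0.0223,  1.5563, -0.0115,  1.1093, -0.0831]), 'dq': array([ 0.0014, -0.003 , -0.0011, -0.0036, -0.0002,  0.0011,  0.0003]), 'joint_torque': array([  0.004 , -59.776 ,   1.6134, -28.1954,   0.0127,   0.005 ,
         0.0001]), 'tool_pos': array([ 0.1772, -0.6508,  0.2304]), 'orientation': array([-3.1123, -0.4161,  0.0006]), 'ft_force': array([ 0.0596, -0.2443,  0.6467]), 'ft_torque': array([ 0.0138, -0.0358, -0.0077]), 'grasp_force': 0.0, 'finger_gap': 0.08573303616660163}, array([[ 0.9649,  0.2627, -0.0006],
       [ 0.2627, -0.9649,  0.0016],
       [-0.0001, -0.0017, -1.    ]]))
```

```bash
cat >> h.py <<'E'
def go(p,yaw=None):
    s,r=tool(); d=r.T@(np.array(p)-s['tool_pos'])/.03
    out=[round(float(x),2) for x in d]
    if yaw is not None:
        w=np.radians(yaw); G=np.array([[np.cos(w),np.sin(w),0],[np.sin(w),-np.cos(w),0],[0,0,-1]])
        out+= [round(float(x),2) for x in np.degrees(R.from_matrix(r.T@G).as_rotvec())/6]
    print("d/r",out, "pos",s['tool_pos'].round(4),"t",s['clock'])
E
python3 -c "
from h import *
go((.4787,-.3048,.11),-21.9)"
```

```text
d/r [12.73, -8.48, 4.03, -0.01, 0.01, 6.19] pos [ 0.1772 -0.6508  0.2304] t 0.1
```

Call:
arm_command([
  {"dx": 12.73,"dy": -8.48,"dz": 0,"rz": 6.19,"gripper": 60},
  {"dx": 12.73,"dy": -8.48,"dz": 0,"rz": 6.19},
  {"dx": 12.73,"dy": -8.48,"dz": 0,"rz": 6.19},
  {"dx": 12.73,"dy": -8.48,"dz": 0,"rz": 6.19},
  {"dx": 12.73,"dy": -8.48,"dz": 0,"rz": 6.19},
  {"dx": 12.73,"dy": -8.48,"dz": 0,"rz": 6.19},
  {"dx": 12.73,"dy": -8.48,"dz": 0,"rz": 6.19},
  {"dx": 12.73,"dy": -8.48,"dz": 4,"rz": 6.19},
  {"dx": 12.73,"dy": -8.48,"dz": 4,"rz": 6.19},
  {"dx": 12.73,"dy": -8.48,"dz": 4,"rz": 6.19},
  {"dx": 12.73,"dy": -8.48,"dz": 4,"rz": 6.19},
  {"dx": 12.73,"dy": -8.48,"dz": 4,"rz": 6.19},
], squeeze=120)

```text
invalid input
```

```bash
python3 -c "
from h import *
go((.4787,-.3048,.11),-21.9)"
```

```text
d/r [12.73, -8.48, 4.03, -0.01, 0.01, 6.19] pos [ 0.1772 -0.6508  0.2304] t 0.1
```

Call:
arm_command([
  {"dx": 1,"dy": -0.6,"dz": 0,"rx": 0,"ry": 0,"rz": 0.5,"gripper": 60},
], squeeze=120)

```text
clock: 0.18
tool_pos: [0.1943, -0.6299, 0.2305]
orientation: [3.124, 0.319, -0.007]
ft_force: [-0.8, -0.4, 0.7]
finger_gap: 0.0752
grasp_force: 0.0
```

```bash
python3 -c "
from h import *
go((.4787,-.3048,.11),-21.9)"
```

```text
d/r [11.49, -8.7, 3.95, 0.03, 0.04, 5.6] pos [ 0.1943 -0.6299  0.2305] t 0.1833
```

Call:
arm_command([
  {"dx": 11.49,"dy": -8.7,"dz": 0,"rx": 0,"ry": 0,"rz": 5.7,"gripper": 60},
  {"dx": 11.49,"dy": -8.7,"dz": 0,"rx": 0,"ry": 0,"rz": 5.7,"gripper": 60},
  {"dx": 11.49,"dy": -8.7,"dz": 0,"rx": 0,"ry": 0,"rz": 5.7,"gripper": 60},
  {"dx": 11.49,"dy": -8.7,"dz": 0,"rx": 0,"ry": 0,"rz": 5.7,"gripper": 60},
  {"dx": 11.49,"dy": -8.7,"dz": 0,"rx": 0,"ry": 0,"rz": 5.7,"gripper": 60},
  {"dx": 11.49,"dy": -8.7,"dz": 0,"rx": 0,"ry": 0,"rz": 5.7,"gripper": 60},
  {"dx": 11.49,"dy": -8.7,"dz": 0,"rx": 0,"ry": 0,"rz": 5.7,"gripper": 60},
  {"dx": 11.49,"dy": -8.7,"dz": 4,"rx": 0,"ry": 0,"rz": 5.7,"gripper": 60},
  {"dx": 11.49,"dy": -8.7,"dz": 4,"rx": 0,"ry": 0,"rz": 5.7,"gripper": 60},
  {"dx": 11.49,"dy": -8.7,"dz": 4,"rx": 0,"ry": 0,"rz": 5.7,"gripper": 60},
  {"dx": 11.49,"dy": -8.7,"dz": 4,"rx": 0,"ry": 0,"rz": 5.7,"gripper": 60},
  {"dx": 11.49,"dy": -8.7,"dz": 4,"rx": 0,"ry": 0,"rz": 5.7,"gripper": 60},
], squeeze=120)

```text
clock: 1.18
tool_pos: [0.4843, -0.2927, 0.108]
orientation: [-3.082, 0.591, 0.005]
ft_force: [0.3, 0.6, 0.2]
finger_gap: 0.0511
grasp_force: 0.0
```

```bash
python3 -c "
from h import *
go((.4787,-.3048,.11),-21.9)"
```

```text
d/r [-0.03, 0.44, -0.07, -0.02, 0.04, 0.03] pos [ 0.4843 -0.2927  0.108 ] t 1.1833
```

Call:
arm_command([
  {"dx": -0.03,"dy": 0.44,"dz": 0,"rx": 0,"ry": 0,"rz": 0,"gripper": 60},
  {"dx": -0.03,"dy": 0.44,"dz": 0,"rx": 0,"ry": 0,"rz": 0,"gripper": 60},
  {"dx": -0.03,"dy": 0.44,"dz": 0,"rx": 0,"ry": 0,"rz": 0,"gripper": 60},
], squeeze=120)

```text
clock: 1.43
tool_pos: [0.4766, -0.3111, 0.1113]
orientation: [3.083, -0.602, -0.001]
ft_force: [-0.6, 0.0, 0.7]
finger_gap: 0.051
grasp_force: 0.0
```

```bash
python3 -c "
from h import *
go((.4787,-.3048,.012),-21.9)
crop('side',280,120,130,100,6,'pics/s1.png')"
```

```text
d/r [-0.01, -0.22, 3.31, 0.01, 0.0, -0.03] pos [ 0.4766 -0.3111  0.1113] t 1.4333
```

View pics/s1.png

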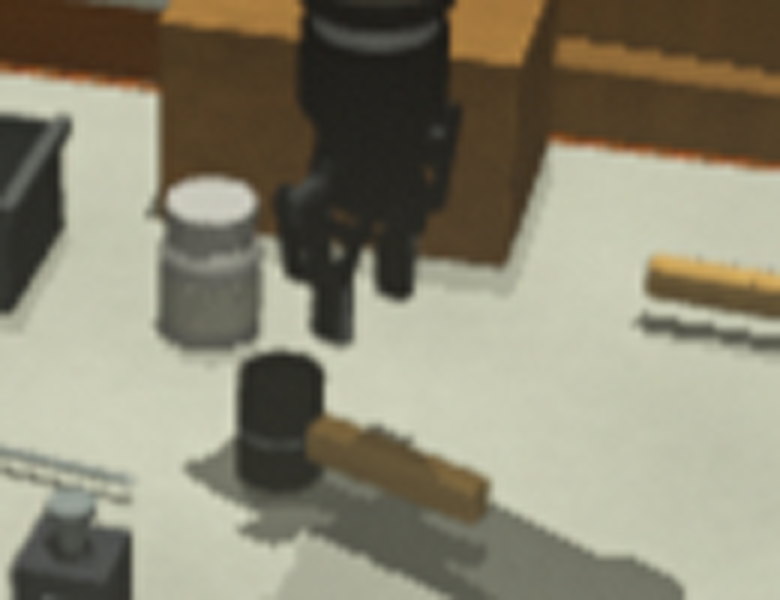

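The gripper is open above the mallet handle, just behind the head; the fingers are at about (335,335) and (395,290). Next I descend part of the way and check.

Call:
arm_command([
  {"dx": 0,"dy": -0.2,"dz": 0.8,"rx": 0,"ry": 0,"rz": 0,"gripper": 60},
  {"dx": 0,"dy": -0.2,"dz": 0.8,"rx": 0,"ry": 0,"rz": 0,"gripper": 60},
  {"dx": 0,"dy": -0.2,"dz": 0.8,"rx": 0,"ry": 0,"rz": 0,"gripper": 60},
  {"dx": 0,"dy": -0.2,"dz": 0.8,"rx": 0,"ry": 0,"rz": 0,"gripper": 60},
  {"dx": 0,"dy": -0.2,"dz": 0.8,"rx": 0,"ry": 0,"rz": 0,"gripper": 60},
], squeeze=120)

```text
clock: 1.9
tool_pos: [0.4799, -0.3051, 0.0884]
orientation: [3.083, -0.6, 0.002]
ft_force: [1.0, -0.1, -0.4]
finger_gap: 0.0513
grasp_force: 0.0
```

```bash
python3 -c "
from h import *
go((.4787,-.3048,.012),-21.9)"
```

```text
d/r [-0.05, 0.01, 2.55, 0.0, -0.02, -0.02] pos [ 0.4799 -0.3051  0.0884] t 1.9
```

Call:
arm_command([
  {"dx": -0.04,"dy": 0,"dz": 0.9,"rx": 0,"ry": 0,"rz": 0,"gripper": 60},
  {"dx": -0.04,"dy": 0,"dz": 1.8,"rx": 0,"ry": 0,"rz": 0,"gripper": 60},
  {"dx": -0.04,"dy": 0,"dz": 2.3,"rx": 0,"ry": 0,"rz": 0,"gripper": 60},
  {"dx": -0.04,"dy": 0,"dz": 2.5,"rx": 0,"ry": 0,"rz": 0,"gripper": 60},
  {"dx": -0.04,"dy": 0,"dz": 2.5,"rx": 0,"ry": 0,"rz": 0,"gripper": 60},
  {"dx": -0.04,"dy": 0,"dz": 2.5,"rx": 0,"ry": 0,"rz": 0,"gripper": 60},
  {"dx": -0.04,"dy": 0,"dz": 2.5,"rx": 0,"ry": 0,"rz": 0,"gripper": 0},
  {"dx": -0.04,"dy": 0,"dz": 2.5,"rx": 0,"ry": 0,"rz": 0,"gripper": 0},
  {"dx": -0.04,"dy": 0,"dz": 2.5,"rx": 0,"ry": 0,"rz": 0,"gripper": 0},
  {"dx": -0.04,"dy": 0,"dz": 2.5,"rx": 0,"ry": 0,"rz": 0,"gripper": 0},
  {"dx": -0.04,"dy": 0,"dz": 2.5,"rx": 0,"ry": 0,"rz": 0,"gripper": 0},
  {"dx": -0.04,"dy": 0,"dz": 2.5,"rx": 0,"ry": 0,"rz": 0,"gripper": 0},
], squeeze=120)

```text
clock: 2.9
tool_pos: [0.479, -0.3047, 0.0137]
orientation: [3.083, -0.599, 0.003]
ft_force: [-2.1, -0.1, 6.7]
finger_gap: 0.0184
grasp_force: 117.0
```

Call:
arm_command([
  {"dx": 0,"dy": 0,"dz": 0,"rx": 0,"ry": 0,"rz": 0,"gripper": 0},
  {"dx": 0,"dy": 0,"dz": 0,"rx": 0,"ry": 0,"rz": 0,"gripper": 0},
  {"dx": 0,"dy": 0,"dz": 0,"rx": 0,"ry": 0,"rz": 0,"gripper": 0},
  {"dx": 0,"dy": 0,"dz": 0,"rx": 0,"ry": 0,"rz": 0,"gripper": 0},
], squeeze=120)

```text
clock: 3.23
tool_pos: [0.479, -0.3048, 0.0137]
orientation: [3.083, -0.6, 0.003]
ft_force: [-1.7, 0.3, 6.9]
finger_gap: 0.0181
grasp_force: 117.0
```

```bash
python3 -c "
from h import *
go((.4787,-.3048,.012),-21.9)"
```

```text
d/r [-0.01, 0.01, 0.06, 0.01, -0.02, -0.02] pos [ 0.479  -0.3048  0.0137] t 3.2333
```

```bash
python3 -c "
from h import *
go((.479,-.3048,.21),-21.9)
go((.5125,-.0311,.21),-21.9)"
```

```text
d/r [0.01, 0.01, -6.54, 0.01, -0.02, -0.02] pos [ 0.479  -0.3048  0.0137] t 3.2333
d/r [-2.37, -8.87, -6.55, 0.01, -0.02, -0.02] pos [ 0.479  -0.3048  0.0137] t 3.2333
```

Call:
arm_command([
  {"dx": 0,"dy": 0,"dz": -0.3,"rx": 0,"ry": 0,"rz": 0,"gripper": 0},
  {"dx": 0,"dy": 0,"dz": -1,"rx": 0,"ry": 0,"rz": 0,"gripper": 0},
  {"dx": 0,"dy": 0,"dz": -2,"rx": 0,"ry": 0,"rz": 0,"gripper": 0},
  {"dx": 0,"dy": 0,"dz": -3,"rx": 0,"ry": 0,"rz": 0,"gripper": 0},
  {"dx": 0,"dy": 0,"dz": -4,"rx": 0,"ry": 0,"rz": 0,"gripper": 0},
  {"dx": 0,"dy": 0,"dz": -5,"rx": 0,"ry": 0,"rz": 0,"gripper": 0},
  {"dx": 0,"dy": 0,"dz": -5.8,"rx": 0,"ry": 0,"rz": 0,"gripper": 0},
  {"dx": 0,"dy": 0,"dz": -6.4,"rx": 0,"ry": 0,"rz": 0,"gripper": 0},
  {"dx": 0,"dy": 0,"dz": -6.6,"rx": 0,"ry": 0,"rz": 0,"gripper": 0},
  {"dx": 0,"dy": 0,"dz": -6.6,"rx": 0,"ry": 0,"rz": 0,"gripper": 0},
], squeeze=120)

```text
clock: 4.07
tool_pos: [0.4791, -0.3041, 0.2121]
orientation: [3.083, -0.598, 0.005]
ft_force: [0.3, 0.4, -3.0]
finger_gap: 0.0182
grasp_force: 117.3
```

```bash
python3 -c "
from h import *
go((.5125,-.0311,.21),-21.9)"
```

```text
d/r [-2.37, -8.86, 0.06, 0.0, -0.03, -0.01] pos [ 0.4791 -0.3041  0.2121] t 4.0667
```

Call:
arm_command([
  {"dx": -0.2,"dy": -0.7,"dz": 0,"rx": 0,"ry": 0,"rz": 0,"gripper": 0},
  {"dx": -0.5,"dy": -1.8,"dz": 0,"rx": 0,"ry": 0,"rz": 0,"gripper": 0},
  {"dx": -0.8,"dy": -3.0,"dz": 0,"rx": 0,"ry": 0,"rz": 0,"gripper": 0},
  {"dx": -1.1,"dy": -4.2,"dz": 0,"rx": 0,"ry": 0,"rz": 0,"gripper": 0},
  {"dx": -1.45,"dy": -5.4,"dz": 0,"rx": 0,"ry": 0,"rz": 0,"gripper": 0},
  {"dx": -1.75,"dy": -6.6,"dz": 0,"rx": 0,"ry": 0,"rz": 0,"gripper": 0},
  {"dx": -2.05,"dy": -7.7,"dz": 0,"rx": 0,"ry": 0,"rz": 0,"gripper": 0},
  {"dx": -2.25,"dy": -8.4,"dz": 0,"rx": 0,"ry": 0,"rz": 0,"gripper": 0},
  {"dx": -2.35,"dy": -8.8,"dz": 0.1,"rx": 0,"ry": 0,"rz": 0,"gripper": 0},
  {"dx": -2.37,"dy": -8.86,"dz": 0.3,"rx": 0,"ry": 0,"rz": 0,"gripper": 0},
  {"dx": -2.37,"dy": -8.86,"dz": 0.4,"rx": 0,"ry": 0,"rz": 0,"gripper": 0},
  {"dx": -2.37,"dy": -8.86,"dz": 0.4,"rx": 0,"ry": 0,"rz": 0,"gripper": 0},
], squeeze=120)

```text
clock: 5.07
tool_pos: [0.5104, -0.0322, 0.1963]
orientation: [3.082, -0.6, -0.006]
ft_force: [0.2, -0.5, -2.5]
finger_gap: 0.0181
grasp_force: 117.6
```

```bash
python3 -c "
from h import *
go((.5125,-.0311,.172),-21.9)
crop('side',240,150,130,100,6,'pics/s2.png')"
```

```text
d/r [0.05, -0.06, 0.81, 0.02, 0.03, -0.02] pos [ 0.5104 -0.0322  0.1963] t 5.0667
```

View pics/s2.png

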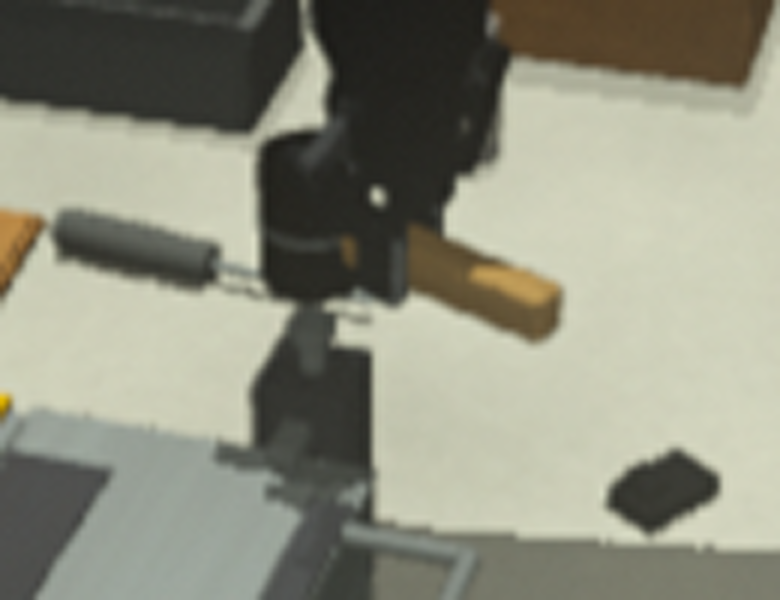

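The mallet head is centred over the pin cap, with the cap at about (312,320) in the crop. Now I press gently.

Call:
arm_command([
  {"dx": 0.05,"dy": -0.05,"dz": 0.3,"rx": 0,"ry": 0,"rz": 0,"gripper": 0},
  {"dx": 0.05,"dy": -0.05,"dz": 0.6,"rx": 0,"ry": 0,"rz": 0,"gripper": 0},
  {"dx": 0.05,"dy": -0.05,"dz": 0.8,"rx": 0,"ry": 0,"rz": 0,"gripper": 0},
  {"dx": 0.05,"dy": -0.05,"dz": 0.9,"rx": 0,"ry": 0,"rz": 0,"gripper": 0},
  {"dx": 0.05,"dy": -0.05,"dz": 1.0,"rx": 0,"ry": 0,"rz": 0,"gripper": 0},
  {"dx": 0.05,"dy": -0.05,"dz": 1.1,"rx": 0,"ry": 0,"rz": 0,"gripper": 0},
  {"dx": 0.05,"dy": -0.05,"dz": 1.2,"rx": 0,"ry": 0,"rz": 0,"gripper": 0},
  {"dx": 0.05,"dy": -0.05,"dz": 1.27,"rx": 0,"ry": 0,"rz": 0,"gripper": 0},
  {"dx": 0.05,"dy": -0.05,"dz": 1.27,"rx": 0,"ry": 0,"rz": 0,"gripper": 0},
  {"dx": 0.05,"dy": -0.05,"dz": 1.27,"rx": 0,"ry": 0,"rz": 0,"gripper": 0},
], squeeze=120)

```text
clock: 5.95
tool_pos: [0.5141, -0.0304, 0.1606]
orientation: [3.084, -0.599, 0.001]
ft_force: [-3.0, -1.4, 3.1]
finger_gap: 0.018
grasp_force: 118.7
```

Call:
arm_command([
  {"dx": 0,"dy": 0,"dz": 0.05,"rx": 0,"ry": 0,"rz": 0,"gripper": 0},
  {"dx": 0,"dy": 0,"dz": 0.1,"rx": 0,"ry": 0,"rz": 0,"gripper": 0},
  {"dx": 0,"dy": 0,"dz": 0.1,"rx": 0,"ry": 0,"rz": 0,"gripper": 0},
], squeeze=120)

```text
clock: 6.2
tool_pos: [0.5141, -0.0303, 0.1578]
orientation: [3.084, -0.6, 0.001]
ft_force: [-3.6, -1.0, 6.2]
finger_gap: 0.0184
grasp_force: 119.0
```

Call:
arm_command([
  {"dx": 0,"dy": 0,"dz": 0.05,"rx": 0,"ry": 0,"rz": 0,"gripper": 0},
  {"dx": 0,"dy": 0,"dz": 0.1,"rx": 0,"ry": 0,"rz": 0,"gripper": 0},
  {"dx": 0,"dy": 0,"dz": 0.1,"rx": 0,"ry": 0,"rz": 0,"gripper": 0},
], squeeze=120)

```text
clock: 6.45
tool_pos: [0.5142, -0.0301, 0.1568]
orientation: [3.083, -0.6, 0.001]
ft_force: [-12.5, 0.6, 24.8]
finger_gap: 0.0183
grasp_force: 122.2
```

Call:
arm_command([
  {"dx": 0,"dy": 0,"dz": 0,"rx": 0,"ry": 0,"rz": 0,"gripper": 0},
  {"dx": 0,"dy": 0,"dz": -0.3,"rx": 0,"ry": 0,"rz": 0,"gripper": 0},
  {"dx": 0,"dy": 0,"dz": -0.8,"rx": 0,"ry": 0,"rz": 0,"gripper": 0},
  {"dx": 0,"dy": 0,"dz": -1.4,"rx": 0,"ry": 0,"rz": 0,"gripper": 0},
  {"dx": 0,"dy": 0,"dz": -1.8,"rx": 0,"ry": 0,"rz": 0,"gripper": 0},
  {"dx": 0,"dy": 0,"dz": -1.8,"rx": 0,"ry": 0,"rz": 0,"gripper": 0},
], squeeze=120)

```text
clock: 6.95
tool_pos: [0.5157, -0.0298, 0.2104]
orientation: [-3.083, 0.598, -0.007]
ft_force: [1.7, -0.2, -3.2]
finger_gap: 0.0178
grasp_force: 117.7
```

```bash
python3 -c "
from h import *
go((.479,-.3048,.21),-21.9)
print(px('side',(.5585,-.0498,.158)),px('side',(.5585,-.0498,.144)))
crop('side',240,150,130,100,6,'pics/s3.png')"
```

```text
d/r [2.29, 8.96, 0.01, -0.02, -0.04, -0.01] pos [ 0.5157 -0.0298  0.2104] t 6.95
[291.24864401 203.1254577 ] [291.34073767 207.33904471]
```

View pics/s3.png

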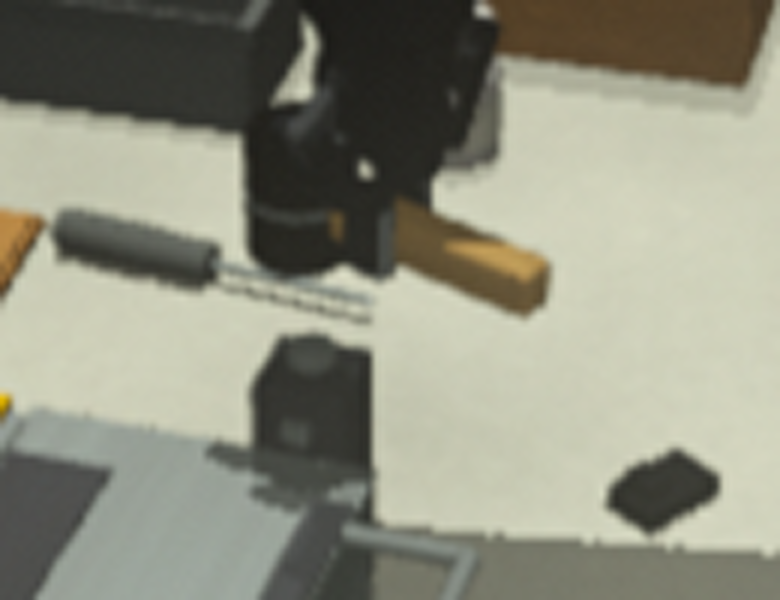

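The cap is now flush, at about (312,350) in the crop, and the bolt has withdrawn, so the box is unlocked. Next I return the mallet to where it stood.

Call:
arm_command([
  {"dx": 0.2,"dy": 0.7,"dz": 0,"rx": 0,"ry": 0,"rz": 0,"gripper": 0},
  {"dx": 0.5,"dy": 1.8,"dz": 0,"rx": 0,"ry": 0,"rz": 0,"gripper": 0},
  {"dx": 0.8,"dy": 3.0,"dz": 0,"rx": 0,"ry": 0,"rz": 0,"gripper": 0},
  {"dx": 1.1,"dy": 4.2,"dz": 0,"rx": 0,"ry": 0,"rz": 0,"gripper": 0},
  {"dx": 1.4,"dy": 5.4,"dz": 0,"rx": 0,"ry": 0,"rz": 0,"gripper": 0},
  {"dx": 1.7,"dy": 6.6,"dz": 0,"rx": 0,"ry": 0,"rz": 0,"gripper": 0},
  {"dx": 2.0,"dy": 7.7,"dz": 0.5,"rx": 0,"ry": 0,"rz": 0,"gripper": 0},
  {"dx": 2.2,"dy": 8.4,"dz": 1.2,"rx": 0,"ry": 0,"rz": 0,"gripper": 0},
  {"dx": 2.3,"dy": 8.8,"dz": 2.1,"rx": 0,"ry": 0,"rz": 0,"gripper": 0},
  {"dx": 2.32,"dy": 8.94,"dz": 3.0,"rx": 0,"ry": 0,"rz": 0,"gripper": 0},
  {"dx": 2.32,"dy": 8.94,"dz": 3.6,"rx": 0,"ry": 0,"rz": 0,"gripper": 0},
  {"dx": 2.32,"dy": 8.94,"dz": 4.0,"rx": 0,"ry": 0,"rz": 0,"gripper": 0},
], squeeze=120)

```text
clock: 8.0
tool_pos: [0.4758, -0.3041, 0.0844]
orientation: [-3.082, 0.6, 0.008]
ft_force: [-0.1, 0.9, -3.4]
finger_gap: 0.0182
grasp_force: 117.8
```

```bash
python3 -c "
from h import *
go((.479,-.3048,.0145),-21.9)"
```

```text
d/r [0.12, -0.02, 2.33, -0.0, 0.05, -0.02] pos [ 0.4758 -0.3041  0.0844] t 8.0
```

Call:
arm_command([
  {"dx": 0,"dy": 0,"dz": 0.6,"rx": 0,"ry": 0,"rz": 0,"gripper": 0},
  {"dx": 0,"dy": 0,"dz": 1.2,"rx": 0,"ry": 0,"rz": 0,"gripper": 0},
  {"dx": 0,"dy": 0,"dz": 1.7,"rx": 0,"ry": 0,"rz": 0,"gripper": 0},
  {"dx": 0,"dy": 0,"dz": 2.0,"rx": 0,"ry": 0,"rz": 0,"gripper": 0},
  {"dx": 0,"dy": 0,"dz": 2.1,"rx": 0,"ry": 0,"rz": 0,"gripper": 0},
  {"dx": 0,"dy": 0,"dz": 2.15,"rx": 0,"ry": 0,"rz": 0,"gripper": 0},
  {"dx": 0,"dy": 0,"dz": 2.15,"rx": 0,"ry": 0,"rz": 0,"gripper": 0},
  {"dx": 0,"dy": 0,"dz": 2.15,"rx": 0,"ry": 0,"rz": 0,"gripper": 0},
], squeeze=120)

```text
clock: 8.67
tool_pos: [0.4788, -0.305, 0.0245]
orientation: [3.084, -0.599, 0.002]
ft_force: [1.6, 0.3, -3.4]
finger_gap: 0.0181
grasp_force: 117.8
```

Call:
arm_command([
  {"dx": 0,"dy": 0,"dz": 0.1,"rx": 0,"ry": 0,"rz": 0,"gripper": 0},
  {"dx": 0,"dy": 0,"dz": 0.2,"rx": 0,"ry": 0,"rz": 0,"gripper": 0},
  {"dx": 0,"dy": 0,"dz": 0.3,"rx": 0,"ry": 0,"rz": 0,"gripper": 0},
  {"dx": 0,"dy": 0,"dz": 0.35,"rx": 0,"ry": 0,"rz": 0,"gripper": 0},
  {"dx": 0,"dy": 0,"dz": 0.35,"rx": 0,"ry": 0,"rz": 0,"gripper": 0},
  {"dx": 0,"dy": 0,"dz": 0.35,"rx": 0,"ry": 0,"rz": 0,"gripper": 0},
], squeeze=120)

```text
clock: 9.17
tool_pos: [0.4781, -0.3048, 0.0139]
orientation: [3.084, -0.599, 0.0]
ft_force: [-2.9, 1.8, 5.1]
finger_gap: 0.0183
grasp_force: 119.3
```

Touching down. Open gently and rise.

Call:
arm_command([
  {"dx": 0,"dy": 0,"dz": 0,"rx": 0,"ry": 0,"rz": 0,"gripper": 30},
  {"dx": 0,"dy": 0,"dz": 0,"rx": 0,"ry": 0,"rz": 0,"gripper": 45},
  {"dx": 0,"dy": 0,"dz": 0,"rx": 0,"ry": 0,"rz": 0,"gripper": 60},
  {"dx": 0,"dy": 0,"dz": 0,"rx": 0,"ry": 0,"rz": 0,"gripper": 60},
  {"dx": 0,"dy": 0,"dz": 0,"rx": 0,"ry": 0,"rz": 0,"gripper": 60},
  {"dx": 0,"dy": 0,"dz": -0.5,"rx": 0,"ry": 0,"rz": 0,"gripper": 60},
  {"dx": 0,"dy": 0,"dz": -1.2,"rx": 0,"ry": 0,"rz": 0,"gripper": 60},
  {"dx": 0,"dy": 0,"dz": -2.2,"rx": 0,"ry": 0,"rz": 0,"gripper": 60},
  {"dx": 0,"dy": 0,"dz": -3.2,"rx": 0,"ry": 0,"rz": 0,"gripper": 60},
  {"dx": 0,"dy": 0,"dz": -4.2,"rx": 0,"ry": 0,"rz": 0,"gripper": 60},
  {"dx": 0,"dy": 0,"dz": -5.2,"rx": 0,"ry": 0,"rz": 0,"gripper": 60},
  {"dx": 0,"dy": 0,"dz": -5.8,"rx": 0,"ry": 0,"rz": 0,"gripper": 60},
], squeeze=20)

```text
clock: 10.17
tool_pos: [0.4792, -0.3053, 0.1906]
orientation: [3.083, -0.599, 0.006]
ft_force: [1.3, 0.1, 0.5]
finger_gap: 0.0514
grasp_force: 0.0
```

```bash
python3 -c "
from h import *
go((.4625,.080,.19),0)
print(telemetry.sense()['joints'])
crop('side',280,120,130,100,6,'pics/s4.png')"
```

```text
d/r [-5.32, -11.7, -0.01, 0.01, -0.04, -3.66] pos [ 0.4792 -0.3053  0.1906] t 10.1667
[ 0.47288478  0.34408665 -0.01920359  1.85917036  0.0081377   0.93437133
 -1.50442486]
```

View pics/s4.png

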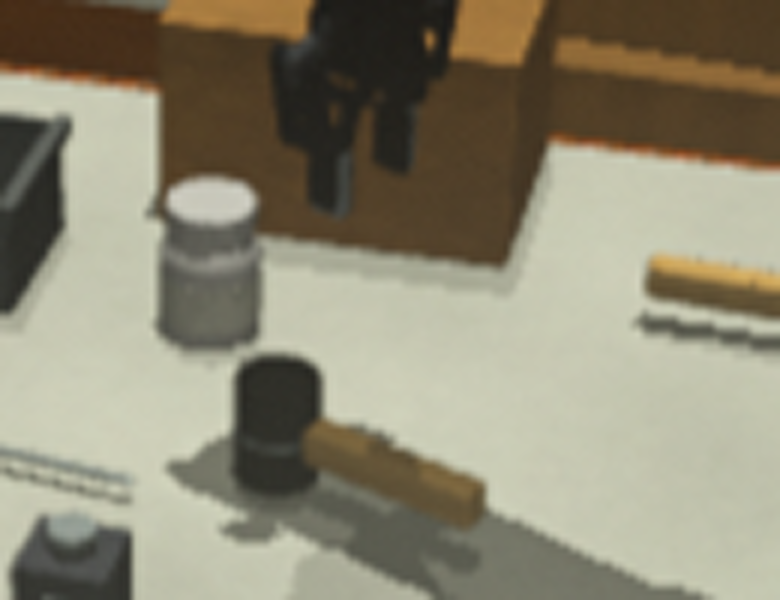

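The mallet is standing upright at its place at about (280,425), released, and the pin has stayed down. On to the lid bar.

```bash
python3 -c "
from h import *
go((.4625,.080,.19),90)"
```

```text
d/r [-5.38, -11.71, 0.05, 0.08, -0.05, -18.66] pos [ 0.4807 -0.3061  0.1933] t 10.2167
```

Call:
arm_command([
  {"dx": -0.4,"dy": -0.9,"dz": 0,"rx": 0,"ry": 0,"rz": -0.8,"gripper": 60},
  {"dx": -0.9,"dy": -2,"dz": 0,"rx": 0,"ry": 0,"rz": -1.8,"gripper": 60},
  {"dx": -1.4,"dy": -3.1,"dz": 0,"rx": 0,"ry": 0,"rz": -2.9,"gripper": 60},
  {"dx": -1.9,"dy": -4.2,"dz": 0,"rx": 0,"ry": 0,"rz": -4,"gripper": 60},
  {"dx": -2.4,"dy": -5.3,"dz": 0,"rx": 0,"ry": 0,"rz": -5.1,"gripper": 60},
  {"dx": -2.9,"dy": -6.4,"dz": 0,"rx": 0,"ry": 0,"rz": -6.2,"gripper": 60},
  {"dx": -3.4,"dy": -7.5,"dz": 0,"rx": 0,"ry": 0,"rz": -7.3,"gripper": 60},
  {"dx": -3.9,"dy": -8.6,"dz": 0,"rx": 0,"ry": 0,"rz": -8.4,"gripper": 60},
  {"dx": -4.4,"dy": -9.7,"dz": 0,"rx": 0,"ry": 0,"rz": -9.5,"gripper": 60},
  {"dx": -4.9,"dy": -10.7,"dz": 0,"rx": 0,"ry": 0,"rz": -10.6,"gripper": 60},
  {"dx": -5.2,"dy": -11.4,"dz": 0,"rx": 0,"ry": 0,"rz": -11.7,"gripper": 60},
  {"dx": -5.3,"dy": -11.7,"dz": 0,"rx": 0,"ry": 0,"rz": -12.8,"gripper": 60},
], squeeze=20)

```text
clock: 11.22
tool_pos: [0.4614, 0.0845, 0.1873]
orientation: [-2.78, -1.461, -0.002]
ft_force: [0.3, -0.7, 0.9]
finger_gap: 0.0508
grasp_force: 0.0
```

```bash
python3 -c "
from h import *
go((.4625,.080,.16),90)"
```

```text
d/r [-0.1, 0.12, 0.91, -0.0, -0.02, -5.76] pos [0.4614 0.0845 0.1873] t 11.2167
```

Call:
arm_command([
  {"dx": -0.05,"dy": 0.06,"dz": 0,"rx": 0,"ry": 0,"rz": -1.1,"gripper": 60},
  {"dx": -0.05,"dy": 0.06,"dz": 0,"rx": 0,"ry": 0,"rz": -2.2,"gripper": 60},
  {"dx": -0.05,"dy": 0.06,"dz": 0,"rx": 0,"ry": 0,"rz": -3.3,"gripper": 60},
  {"dx": -0.05,"dy": 0.06,"dz": 0,"rx": 0,"ry": 0,"rz": -4.4,"gripper": 60},
  {"dx": -0.05,"dy": 0.06,"dz": 0,"rx": 0,"ry": 0,"rz": -5.3,"gripper": 60},
  {"dx": -0.05,"dy": 0.06,"dz": 0,"rx": 0,"ry": 0,"rz": -5.8,"gripper": 60},
  {"dx": -0.05,"dy": 0.06,"dz": 0,"rx": 0,"ry": 0,"rz": -5.8,"gripper": 60},
  {"dx": -0.05,"dy": 0.06,"dz": 0,"rx": 0,"ry": 0,"rz": -5.8,"gripper": 60},
], squeeze=20)

```text
clock: 11.88
tool_pos: [0.4625, 0.0779, 0.187]
orientation: [-2.231, -2.212, 0.0]
ft_force: [-0.4, -0.2, 0.4]
finger_gap: 0.0514
grasp_force: 0.0
```

```bash
python3 -c "
from h import *
go((.463,.080,.081),90)
a=imaging.get_image('side'); b=imaging.get_image('top')
cv2.imwrite('pics/s5raw.png',a)
A=cv2.resize(a[170:300,230:360],None,fx=3,fy=4,interpolation=cv2.INTER_CUBIC)
crop('side',230,180,130,100,6,'pics/s5.png',a)"
```

```text
d/r [0.07, 0.02, 3.53, -0.0, -0.0, -0.08] pos [0.4625 0.0779 0.187 ] t 11.8833
```

View pics/s5.png

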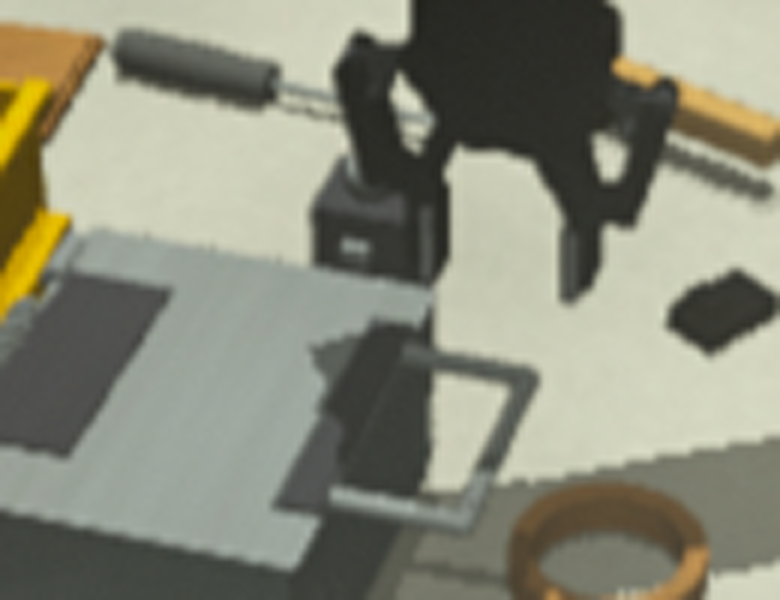

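The gripper straddles the bar, with the fingers at about (430,240) and (580,260) and the bar from (535,380) to (470,520). Descend and close.

Call:
arm_command([
  {"dx": 0.05,"dy": 0,"dz": 0.5,"rx": 0,"ry": 0,"rz": 0,"gripper": 60},
  {"dx": 0.05,"dy": 0,"dz": 1.3,"rx": 0,"ry": 0,"rz": 0,"gripper": 60},
  {"dx": 0.05,"dy": 0,"dz": 2.2,"rx": 0,"ry": 0,"rz": 0,"gripper": 60},
  {"dx": 0.05,"dy": 0,"dz": 2.9,"rx": 0,"ry": 0,"rz": 0,"gripper": 60},
  {"dx": 0.05,"dy": 0,"dz": 3.3,"rx": 0,"ry": 0,"rz": 0,"gripper": 60},
  {"dx": 0.05,"dy": 0,"dz": 3.45,"rx": 0,"ry": 0,"rz": 0,"gripper": 60},
  {"dx": 0.05,"dy": 0,"dz": 3.45,"rx": 0,"ry": 0,"rz": 0,"gripper": 50},
  {"dx": 0.05,"dy": 0,"dz": 3.45,"rx": 0,"ry": 0,"rz": 0,"gripper": 40},
  {"dx": 0.05,"dy": 0,"dz": 3.45,"rx": 0,"ry": 0,"rz": 0,"gripper": 30},
  {"dx": 0.05,"dy": 0,"dz": 3.45,"rx": 0,"ry": 0,"rz": 0,"gripper": 20},
  {"dx": 0.05,"dy": 0,"dz": 3.45,"rx": 0,"ry": 0,"rz": 0,"gripper": 20},
  {"dx": 0.05,"dy": 0,"dz": 3.45,"rx": 0,"ry": 0,"rz": 0,"gripper": 20},
], squeeze=20)

```text
clock: 12.98
tool_pos: [0.4631, 0.0795, 0.0843]
orientation: [2.228, 2.213, 0.001]
ft_force: [-0.4, -0.1, -0.1]
finger_gap: 0.0172
grasp_force: 0.0
```

Call:
arm_command([
  {"dx": 0,"dy": 0,"dz": 0,"rx": 0,"ry": 0,"rz": 0,"gripper": 0},
  {"dx": 0,"dy": 0,"dz": 0,"rx": 0,"ry": 0,"rz": 0,"gripper": 0},
  {"dx": 0,"dy": 0,"dz": 0,"rx": 0,"ry": 0,"rz": 0,"gripper": 0},
  {"dx": 0,"dy": 0,"dz": 0,"rx": 0,"ry": 0,"rz": 0,"gripper": 0},
  {"dx": 0,"dy": 0,"dz": 0,"rx": 0,"ry": 0,"rz": 0,"gripper": 0},
], squeeze=30)

```text
clock: 13.4
tool_pos: [0.4647, 0.0796, 0.0844]
orientation: [2.229, 2.212, 0.005]
ft_force: [5.6, -0.5, -0.9]
finger_gap: 0.009
grasp_force: 29.3
```

```bash
python3 -c "
from h import *
go((.463,.080,.083),90)
print(tool()[0]['ft_force'])"
```

```text
d/r [0.01, -0.06, 0.05, 0.03, -0.01, -0.07] pos [0.4647 0.0796 0.0844] t 13.4
[ 5.59934741 -0.50535604 -0.92817162]
```

Call:
arm_command([
  {"dx": 0,"dy": 0.02,"dz": -0.22,"rx": 0,"ry": 0,"rz": 0,"gripper": 0},
  {"dx": 0,"dy": 0.05,"dz": -0.6,"rx": 0,"ry": 0,"rz": 0,"gripper": 0},
  {"dx": 0,"dy": 0.12,"dz": -1.05,"rx": 0,"ry": 0,"rz": 0,"gripper": 0},
  {"dx": 0,"dy": 0.2,"dz": -1.49,"rx": 0,"ry": 0,"rz": 0,"gripper": 0},
  {"dx": 0,"dy": 0.3,"dz": -1.93,"rx": 0,"ry": 0,"rz": 0,"gripper": 0},
  {"dx": 0,"dy": 0.43,"dz": -2.36,"rx": 0,"ry": 0,"rz": 0,"gripper": 0},
  {"dx": 0,"dy": 0.58,"dz": -2.78,"rx": 0,"ry": 0,"rz": 0,"gripper": 0},
  {"dx": 0,"dy": 0.76,"dz": -3.2,"rx": 0,"ry": 0,"rz": 0,"gripper": 0},
  {"dx": 0,"dy": 0.97,"dz": -3.6,"rx": 0,"ry": 0,"rz": 0,"gripper": 0},
  {"dx": 0,"dy": 1.16,"dz": -3.92,"rx": 0,"ry": 0,"rz": 0,"gripper": 0},
  {"dx": 0,"dy": 1.28,"dz": -4.11,"rx": 0,"ry": 0,"rz": 0,"gripper": 0},
  {"dx": 0,"dy": 1.36,"dz": -4.24,"rx": 0,"ry": 0,"rz": 0,"gripper": 0},
], squeeze=30)

```text
clock: 14.4
tool_pos: [0.502, 0.0783, 0.2108]
orientation: [-2.228, -2.212, 0.006]
ft_force: [-4.0, -2.2, 0.4]
finger_gap: 0.0085
grasp_force: 29.3
```

```bash
cat >> h.py <<'E'
def lid(hx=.690):
    s,r=tool(); p=s['tool_pos']; dx=hx-p[0]; dz=p[2]+.0186-.103
    print("th",np.arctan2(dz,dx).round(4),"r",np.hypot(dx,dz).round(4),"pos",p.round(4),"F",s['ft_force'].round(2),"gap",s['finger_gap'],s['grasp_force'],"t",s['clock'], R.from_matrix(r).as_rotvec().round(3), s['joints'].round(2))
E
python3 -c "
from h import *
lid()"
```

```text
th 0.592 r 0.2266 pos [0.502  0.0783 0.2108] F [-4.03 -2.17  0.42] gap 0.008451519819763526 29.3482106924057 t 14.4 [-2.228 -2.212  0.006] [ 0.19  0.28 -0.54  1.94  0.17  0.98 -0.45]
```

Call:
arm_command([
  {"dx": 0,"dy": 0.08,"dz": -0.12,"rx": 0,"ry": 0,"rz": 0,"gripper": 0},
  {"dx": 0,"dy": 0.22,"dz": -0.3,"rx": 0,"ry": 0,"rz": 0,"gripper": 0},
  {"dx": 0,"dy": 0.45,"dz": -0.6,"rx": 0,"ry": 0,"rz": 0,"gripper": 0},
  {"dx": 0,"dy": 0.7,"dz": -0.88,"rx": 0,"ry": 0,"rz": 0,"gripper": 0},
  {"dx": 0,"dy": 0.96,"dz": -1.15,"rx": 0,"ry": 0,"rz": 0,"gripper": 0},
  {"dx": 0,"dy": 1.24,"dz": -1.4,"rx": 0,"ry": 0,"rz": 0,"gripper": 0},
  {"dx": 0,"dy": 1.53,"dz": -1.64,"rx": 0,"ry": 0,"rz": 0,"gripper": 0},
  {"dx": 0,"dy": 1.83,"dz": -1.87,"rx": 0,"ry": 0,"rz": 0,"gripper": 0},
  {"dx": 0,"dy": 2.14,"dz": -2.08,"rx": 0,"ry": 0,"rz": 0,"gripper": 0},
  {"dx": 0,"dy": 2.33,"dz": -2.2,"rx": 0,"ry": 0,"rz": 0,"gripper": 0},
  {"dx": 0,"dy": 2.46,"dz": -2.27,"rx": 0,"ry": 0,"rz": 0,"gripper": 0},
  {"dx": 0,"dy": 2.46,"dz": -2.27,"rx": 0,"ry": 0,"rz": 0,"gripper": 0},
], squeeze=30)

```text
clock: 15.4
tool_pos: [0.5771, 0.0761, 0.2809]
orientation: [2.231, 2.21, -0.006]
ft_force: [-9.4, -7.6, 15.0]
finger_gap: 0.0089
grasp_force: 31.1
```

```bash
python3 -c "
from h import *
lid()
a=imaging.get_image('side'); cv2.imwrite('pics/s6raw.png',a)
for th in (0.95,1.,1.05,1.1): print(th,[px('side',(.69-.225*np.cos(th),.08+s,.103+.225*np.sin(th))).round(1) for s in(-.05,.05)])
crop('side',230,140,130,100,6,'pics/s6.png',a)"
```

```text
th 1.0491 r 0.2266 pos [0.5771 0.0761 0.2809] F [-9.39 -7.61 15.05] gap 0.008916857975831268 31.140178442001343 t 15.4 [ 2.231  2.21  -0.006] [ 0.17  0.33 -0.52  1.7   0.18  1.17 -0.41]
0.95 [array([280.8, 178. ]), array([267.7, 200.1])]
1.0 [array([277.1, 175.3]), array([263.7, 197.3])]
1.05 [array([273.3, 172.7]), array([259.6, 194.6])]
1.1 [array([269.3, 170.3]), array([255.4, 192. ])]
```

View pics/s6.png

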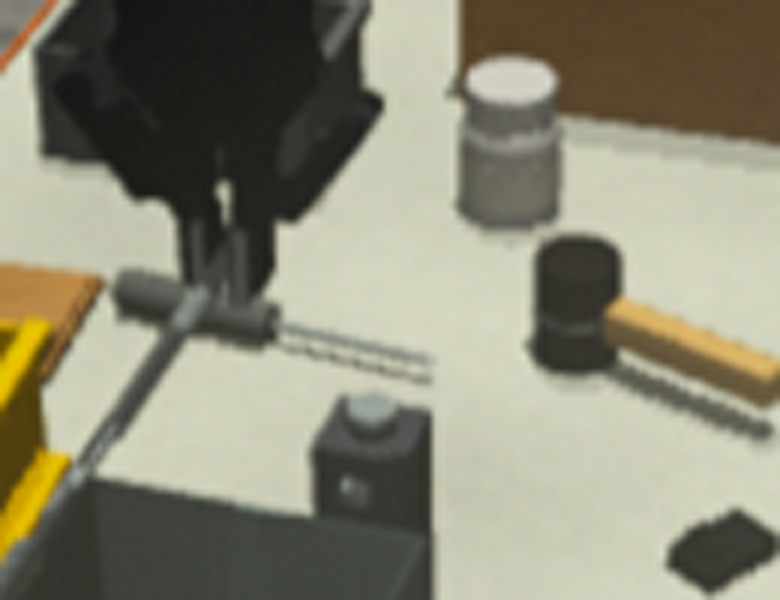

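The lid is up and seen nearly edge-on, with the bar held at about (205,295) in the crop, which agrees with an angle of about 1.05. The mallet and the bystanders are undisturbed. Next I ease past the balance point to about 1.22, with small corrections to relieve the side load.

Call:
arm_command([
  {"dx": -0.02,"dy": -0.02,"dz": -0.04,"rx": 0,"ry": 0,"rz": 0.1,"gripper": 0},
  {"dx": -0.04,"dy": 0.05,"dz": -0.09,"rx": 0,"ry": 0,"rz": 0.2,"gripper": 0},
  {"dx": -0.04,"dy": 0.18,"dz": -0.14,"rx": 0,"ry": 0,"rz": 0.2,"gripper": 0},
  {"dx": -0.05,"dy": 0.38,"dz": -0.25,"rx": 0,"ry": 0,"rz": 0.2,"gripper": 0},
  {"dx": -0.05,"dy": 0.58,"dz": -0.34,"rx": 0,"ry": 0,"rz": 0.2,"gripper": 0},
  {"dx": -0.06,"dy": 0.79,"dz": -0.44,"rx": 0,"ry": 0,"rz": 0.2,"gripper": 0},
  {"dx": -0.06,"dy": 0.99,"dz": -0.52,"rx": 0,"ry": 0,"rz": 0.2,"gripper": 0},
  {"dx": -0.07,"dy": 1.08,"dz": -0.55,"rx": 0,"ry": 0,"rz": 0.2,"gripper": 0},
  {"dx": -0.07,"dy": 1.13,"dz": -0.57,"rx": 0,"ry": 0,"rz": 0.2,"gripper": 0},
  {"dx": -0.07,"dy": 1.13,"dz": -0.57,"rx": 0,"ry": 0,"rz": 0.2,"gripper": 0},
  {"dx": -0.07,"dy": 1.13,"dz": -0.57,"rx": 0,"ry": 0,"rz": 0.2,"gripper": 0},
], squeeze=30)

```text
clock: 16.37
tool_pos: [0.6115, 0.0751, 0.2965]
orientation: [2.252, 2.188, -0.002]
ft_force: [-2.3, -4.5, 4.8]
finger_gap: 0.0087
grasp_force: 30.6
```

```bash
python3 -c "
from h import *
lid()"
```

```text
th 1.2163 r 0.2262 pos [0.6115 0.0751 0.2965] F [-2.27 -4.47  4.79] gap 0.008736893693087198 30.619700253009796 t 16.3667 [ 2.252e+00  2.188e+00 -2.000e-03] [ 0.16  0.37 -0.51  1.6   0.19  1.22 -0.42]
```

Call:
arm_command([
  {"dx": 0,"dy": -0.04,"dz": 0.01,"rx": 0,"ry": 0,"rz": 0,"gripper": 0},
  {"dx": 0,"dy": -0.14,"dz": 0.05,"rx": 0,"ry": 0,"rz": 0,"gripper": 0},
  {"dx": 0,"dy": -0.27,"dz": 0.1,"rx": 0,"ry": 0,"rz": 0,"gripper": 0},
  {"dx": 0,"dy": -0.41,"dz": 0.16,"rx": 0,"ry": 0,"rz": 0,"gripper": 0},
  {"dx": 0,"dy": -0.55,"dz": 0.22,"rx": 0,"ry": 0,"rz": 0,"gripper": 0},
  {"dx": 0,"dy": -0.69,"dz": 0.29,"rx": 0,"ry": 0,"rz": 0,"gripper": 0},
  {"dx": 0,"dy": -0.81,"dz": 0.35,"rx": 0,"ry": 0,"rz": 0,"gripper": 0},
  {"dx": 0,"dy": -0.89,"dz": 0.39,"rx": 0,"ry": 0,"rz": 0,"gripper": 0},
  {"dx": 0,"dy": -0.91,"dz": 0.4,"rx": 0,"ry": 0,"rz": 0,"gripper": 0},
  {"dx": 0,"dy": -0.91,"dz": 0.4,"rx": 0,"ry": 0,"rz": 0,"gripper": 0},
  {"dx": 0,"dy": -0.91,"dz": 0.4,"rx": 0,"ry": 0,"rz": 0,"gripper": 0},
  {"dx": 0,"dy": -0.91,"dz": 0.4,"rx": 0,"ry": 0,"rz": 0,"gripper": 0},
], squeeze=30)

```text
clock: 17.37
tool_pos: [0.5842, 0.0761, 0.2841]
orientation: [2.252, 2.189, -0.001]
ft_force: [-0.5, -6.0, 2.4]
finger_gap: 0.0087
grasp_force: 30.5
```

Call:
arm_command([
  {"dx": 0,"dy": 0,"dz": 0,"rx": 0,"ry": 0,"rz": 0,"gripper": 0},
  {"dx": 0,"dy": 0,"dz": 0,"rx": 0,"ry": 0,"rz": 0,"gripper": 0},
  {"dx": 0,"dy": 0,"dz": 0,"rx": 0,"ry": 0,"rz": 0,"gripper": 0},
  {"dx": 0,"dy": 0,"dz": 0,"rx": 0,"ry": 0,"rz": 0,"gripper": 0},
  {"dx": 0,"dy": 0,"dz": 0,"rx": 0,"ry": 0,"rz": 0,"gripper": 0},
  {"dx": 0,"dy": 0,"dz": 0,"rx": 0,"ry": 0,"rz": 0,"gripper": 0},
], squeeze=30)

```text
clock: 17.87
tool_pos: [0.5842, 0.0761, 0.2841]
orientation: [2.252, 2.189, -0.001]
ft_force: [-0.8, -5.8, 2.3]
finger_gap: 0.0091
grasp_force: 30.5
```

```bash
python3 -c "
from h import *
lid();lid(.6865)"
```

```text
th 1.0836 r 0.226 pos [0.5842 0.0761 0.2841] F [-0.77 -5.83  2.35] gap 0.009074106363886386 30.502184629440308 t 17.8667 [ 2.252e+00  2.189e+00 -1.000e-03] [ 0.17  0.34 -0.52  1.68  0.18  1.18 -0.42]
th 1.0974 r 0.2244 pos [0.5842 0.0761 0.2841] F [-0.77 -5.83  2.35] gap 0.009074106363886386 30.502184629440308 t 17.8667 [ 2.252e+00  2.189e+00 -1.000e-03] [ 0.17  0.34 -0.52  1.68  0.18  1.18 -0.42]
```

The lid is held still at about 1.09, just below the balance point. Hand in.

```bash
python3 -c "
from bench import job
print(job.sign_off())"
```

```text
the job is handed in; nothing more can be done
None
```

I drove the latch pin fully down with the mallet, stood the mallet back in its place and let go. I then swung the lid to about 1.22 rad, just past balance, and handed the job in at about 18 s with the gripper holding it still at about 1.09 rad. Both angles come from the tool position; the spring's pull was too weak to feel.

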